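# Clamp the oak blank in the jig

## Robot

A 6-joint arm with a two-finger parallel gripper is mounted at the origin on the work surface. World frame = base frame: x ahead of the robot, y to its left, z up, the work surface at z = 0. Lengths are in m, angles in degrees, forces in N, time in s.
With the tool pointing down it reaches from about 0.3 to 0.875 m from the base axis. Payload 6.4 kg.
Tool frame: the origin (TCP) lies at the very end of the fingers, on their centre line; the grasp point (between the pads) lies 19 mm behind it; z points along the fingers, x is the direction in which the jaws open and shut, and the axes are right-handed (so a half turn about z gives the same grasp; the last joint's range is limited). The gripper opens to 88 mm and grips with 3 to 60 N. Pads are 18 mm wide; open, the fingers measure 123 mm over their backs; the gripper's body (75 mm by 187 mm) begins 45 mm behind the grasp point.
Start: joints at [55.732, 10.359, 92.074, -0, 77.567, -11.82], TCP at [0.22, 0.531, 0.239] pointing down, gripper open.
Joint ranges: [-171.53, 171.53], [-51.25, 118.39], [17.06, 147.69], [-65.23, 245.23], [0, 150.52], [-178.68, 178.68]. Speed limits (degrees/s): [147.25, 147.25, 172.46, 180, 180, 180].

## Interface

Orientations are given as [roll, pitch, yaw] about the fixed x, y, z axes, in that order (R = Rz(yaw) Ry(pitch) Rx(roll)).
In Python, from station import arm, vision, ticket gives the robot as it stands.
- The arm moves only by the tool drive_tool, never from a script. Its argument "targets" is a list of rows, each a list of 7 numbers: the shift along the tool's x, y, z scaled (see below), then the turn, a rotation vector about the tool's x, y, z scaled (see below), then the opening, from 0 (shut) to 1 (fully open). In form: [[tx, ty, tz, ax, ay, az, hand], ...]. A call has 1 to 8 rows; each row shifts and turns the commanded pose from where the row before left it, along the tool's axes as they then stand; what a row does not reach is not made up. The controller multiplies each number of a shift by 150 mm and each number of a turn by pi rad. A row lasts 1/12 s, in which the tool goes at most 41.7 mm and 7.16 degrees, less where a joint would pass 70% of its speed; a pose out of reach is approached as far as the arm can. A call with a number of a shift or a turn outside -1 to 1 is refused whole. A call with a gripper value outside its range is refused whole. The fingers move at their own pace and stop on an object; "newtons" is the grip in N (left out, the last holds). Time passes only in rows, so rows that do not move let the fingers close. It gives the time, the measured TCP pose, the force and the opening at its end, in the units of the state.
- arm.sense(): the state, without advancing time (a new reading comes with each control period).
- vision.read_camera(name): name is "scene" or "top"; returns a dict with "frame" (384x512x3 uint8, blue, green, red), "depth" (384x512 float32, m along the optical axis (not along the pixel's ray), 0 where there is no reading), "intrinsics" (3x3 intrinsics, pixels), "D" ([k1, k2, p1, p2, k3] as OpenCV has them; the pictures are not rectified), "camera_from_world" (4x4, takes a point from world to camera coordinates). Camera axes: x right, y down, z forward; pixel columns grow to the right and rows downward; lengths in m; the calibration is good to about 2 mm. A picture is of the moment at which its call begins.
- ticket.close_job(): hands the job in, once; it reports no verdict.
The state is a dict: "t": time; "q": joint angles; "joint_vel": joint speeds; "tau": joint torques, N m; "tcp_pos": TCP position; "eef_rot": TCP orientation; "force": force on the tool from outside, world axes, zero at the start; "torque": the same for the moment, N m; "opening": finger opening in m.
Only numpy, scipy, OpenCV 4.12 (cv2) and the standard library are available. Lean on these libraries where they do the work, as an engineer would, in place of code of your own. Each camera call takes 0.05 s, during which the arm holds its last target.

## Task

Slide the oak blank along the channel of the metal jig until its end is fully home against the stop, then turn the knurled thumbscrew on the bridge clockwise until its foot seats on the blank and clamps it: stop as soon as the resistance has clearly risen, firm but not so tight that the foot bruises the wood. The blank must still be home against the stop at the end; leave the other things on the bench where they lie.

Things in the scene. Friction and masses are not known exactly. Their poses are not given: they have to be found in the camera images.
- blank: Oak blank, a bar 160 mm long (its x axis), 56 mm wide (y), 28 mm thick (z), about 0.2 kg; origin at the centre of its underside. It lies flat and loose in the jig's channel, its +x end 25 to 55 mm short of the stop. Slides with 1 to 2 N.
- blank_near (a point): Centre of the blank's free end face (its -x end), half-way up, 14 mm above the bed: the place to push. The end overhangs the 14 mm tall guide rails by 25 mm even when home, so that fingers have free room in front of it and beside it. x axis points along the blank towards the stop.
- blank_far (a point): Centre of the blank's other end face (its +x end), half-way up: this end must meet the stop.
- stop_face (a point): Centre of the stop's face that the blank must meet, 34 mm above the table (14 mm above the jig's 20 mm high bed). The point's x axis is level and is the direction in which the blank slides home; when home, blank_far coincides with this point (rails leave 2 mm play on each side) and blank_near is 160 mm before it.
- thumbscrew: Knurled steel thumbscrew upright on a steel bridge over the channel: round knob 40 mm across, 30 mm tall; origin at the knob's centre on its vertical axis, 126 to 130 mm above the table. Grip it from above at mid-height, fingers any way round. Clockwise from above it screws down, knob and foot together, 2.5 mm per radian. Its 30 mm wide rubber-faced swivel foot starts 1.9 to 5.7 mm above the blank.
- screw_axis (a point): Point on the screw's vertical axis at bed height (20 mm above the table), 50 mm before the stop face. Free, the screw turns with a steady 0.25 N m and stays where left; once the foot touches, this rises by some 0.4 N m per further radian, 0.0025 N m per newton of clamping. Seated: at least 20 N on the blank; over 100 N bruises it. The bridge's bar (top at 86 mm, bush to 94 mm, 34 mm wide, 122 mm long) lies under the knob.
- caliper: Steel caliper, 200 mm, lying beside the jig; a bystander.
- pencil: White pencil, 150 mm, lying beside the jig; a bystander.
- offcut: Oak offcut, 90 x 56 x 22 mm, beyond the stop; a bystander.
- dowel_pot: Clear pot with dowels, 68 mm across, 80 mm tall, beside the jig; a bystander.
- tape_measure: Tape measure in a black case, 70 mm; a bystander.
- glue_bottle: White glue bottle, 60 mm across, 170 mm tall; a bystander.
- mallet: Wooden mallet lying on the bench, 285 mm long; a bystander.
- screwdriver: Screwdriver lying on the bench; a bystander.
Not all that is in view belongs to the job. What is shaped like the blank but black or yellow is not meant.

How it is judged (in metres and radians):
On the way, in this order (a step that is already met when the one before it is completed fails the run):
1. the blank is pushed home against the stop while the screw is still clear of it (x of blank_far in the frame of stop_face above -0.0018 m and contact force between thumbscrew and blank below 0.5 N), for 0.2 s.
2. the thumbscrew's foot is seated on the blank with at least 20 N (contact force between thumbscrew and blank above 20 N), for 0.2 s.
At the end, for the whole second after the job is handed in: The blank's end is against the stop (gap under 2.5 mm) and the thumbscrew's foot holds it down with 20 to 100 N, at rest (x of blank_far in the frame of stop_face above -0.0025 m and contact force between thumbscrew and blank between 20 and 100 N and linear speed of blank below 0.01 m/s); the robot touches nothing.
It fails at once if the foot bruises the wood (over 100 N on the blank) (contact force between thumbscrew and blank above 100 N).
It fails at once if a bystander is moved more than 30 mm (distance of any of caliper, pencil, offcut, dowel_pot, tape_measure, glue_bottle, mallet, screwdriver from where it was at the start of the episode above 0.03 m).
It also fails if it takes over 69 s, if anything falls off the work surface, if the arm or the gripper's body presses on something with over 40 N, if the wrist force passes 120 N, or if a joint passes its speed limit or range.

## Working session

There is one attempt and no reset: what is moved stays moved. The work goes in short steps, Python scripts to look and compute and a tool call to move; the robot and the scene stay as the last step left them, time stands still between calls to the robot, and variables do not carry over. Pictures are saved under pics/ and viewed, and the job is handed in when it is done.

Besides the shell and the picture viewer there is one more tool, called after ">>>" as name(argument=value, ...), one argument or row to a line, values as JSON. drive_tool: Moves the arm, as the interface text tells. Shifts and turns lie within -1 to 1; 1 stands for 150 mm of shift or pi rad of turn. Its arguments: {"type":"object","properties":{"targets":{"type":"array","items":{"type":"array","items":{"type":"number"}}},"newtons":{"type":"number"}},"required":["targets"]}

```bash
mkdir -p pics; ls; python3 - <<'E'
from station import arm, vision
import cv2, numpy as np, pickle
print(arm.sense())
for n in("scene","top"):
    c=vision.read_camera(n); pickle.dump(c,open(f"{n}0.pkl","wb"))
    cv2.imwrite(f"pics/{n}0.png",cv2.resize(c["frame"],(768,576)))
    print(n,c["intrinsics"],c["D"],c["camera_from_world"])
E
```

```text
pics
{'t': 0.0, 'q': array([ 5.57313954e+01,  1.04011962e+01,  9.21292307e+01, -2.15264430e-03,
        7.75684695e+01, -1.18208173e+01]), 'joint_vel': array([ 0.00060891,  0.07999823,  0.05726792, -0.04548158,  0.0232745 ,
        0.00711348]), 'tau': array([ 5.55162205e-05, -4.33853316e+01, -3.41854012e+01,  7.02684489e-02,
        3.87458538e-02, -1.15354537e-04]), 'tcp_pos': array([0.21925795, 0.53098747, 0.23783745]), 'eef_rot': array([-1.79981798e+02,  9.72296203e-02,  6.75526934e+01]), 'force': array([-0.16321703, -0.01031849, -0.62976366]), 'torque': array([-0.06169014,  0.01607251,  0.01350268]), 'opening': 0.08829669304813634}
scene [[353.46912175   0.         261.9619276 ]
 [  0.         353.46912175 197.27659448]
 [  0.           0.           1.        ]] [-0.08441732  0.          0.          0.          0.        ] [[-7.65297080e-01  6.43676358e-01  1.06078002e-03  3.97441909e-01]
 [ 4.49604521e-01  5.35733834e-01 -7.14734240e-01 -1.63098004e-01]
 [-4.60625828e-01 -5.46507095e-01 -6.99395340e-01  1.56366689e+00]
 [ 0.00000000e+00  0.00000000e+00  0.00000000e+00  1.00000000e+00]]
top [[462.7798712    0.         257.7077041 ]
 [  0.         462.7798712  181.00283539]
 [  0.           0.           1.        ]] [0.02998438 0.         0.         0.         0.        ] [[ 0.02712706 -0.99958532  0.00965981 -0.01585831]
 [-0.99467795 -0.02795224 -0.09916883  0.53560709]
 [ 0.09939772 -0.00691824 -0.99502373  1.52841256]
 [ 0.          0.          0.          1.        ]]
```

View pics/scene0.png

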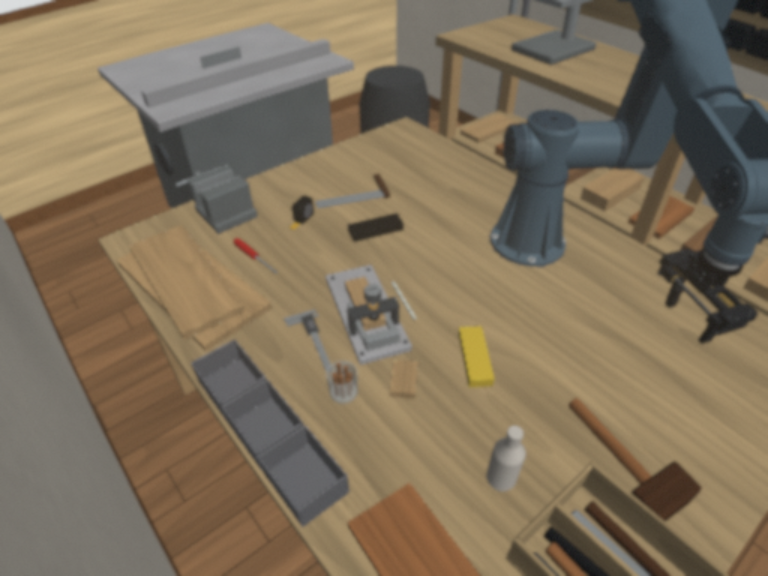

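View pics/top0.png

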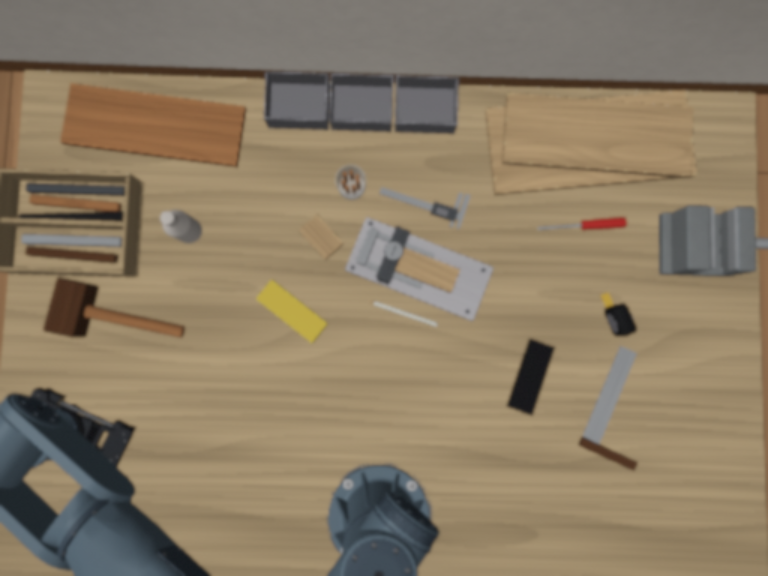

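In the top view (768x576) the jig is at (420,268), with the oak blank in its channel at (428,268), the bridge and knob at (393,250) and the stop at (365,245). These could be mistaken for the blank: the yellow bar (291,311), the black bar (530,377), the offcut (321,236) and the boards (600,140). I choose the oak bar in the jig and will check it in a close crop.

```bash
python3 - <<'E'
import cv2, numpy as np, pickle
t=pickle.load(open("top0.pkl","rb"))["frame"]; s=pickle.load(open("scene0.pkl","rb"))["frame"]
# top crop x 220..340,y 135..225 ; scene crop
cv2.imwrite("pics/tc.png",cv2.resize(t[135:225,220:340],None,fx=6.5,fy=6.5,interpolation=cv2.INTER_CUBIC))
cv2.imwrite("pics/sc.png",cv2.resize(s[165:255,205:295],None,fx=6.5,fy=6.5,interpolation=cv2.INTER_CUBIC))
E
```

```text
(no output)
```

View pics/tc.png

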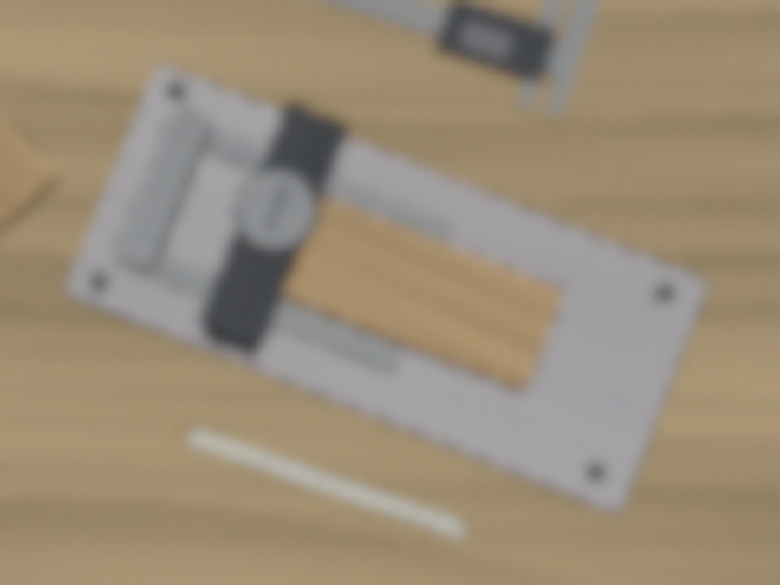

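View pics/sc.png

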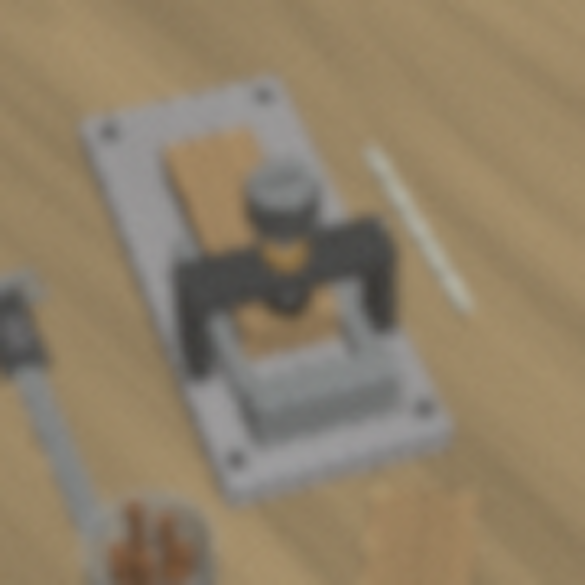

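The crop shows the oak blank between the rails, with its free-end corners at crop (563,290) and (525,388). The knob top is at (275,208), the stop bar's face runs (207,130)–(155,272), and the plate corners are (160,68), (68,290), (620,512) and (705,285). The choice is confirmed.

```bash
cat > h.py <<'E'
import cv2, numpy as np
def ray(c,uv,z):
    K,D,T=c["intrinsics"],np.array(c["D"]),c["camera_from_world"]
    n=cv2.undistortPoints(np.array([[uv]],float),K,D)[0,0]
    R=T[:3,:3];o=-R.T@T[:3,3];d=R.T@np.array([n[0],n[1],1])
    return o+d*(z-o[2])/d[2]
def proj(c,p):
    T=c["camera_from_world"];r,_=cv2.Rodrigues(T[:3,:3])
    return cv2.projectPoints(np.array(p,float).reshape(-1,3),r,T[:3,3],c["intrinsics"],np.array(c["D"]))[0][:,0]
E
python3 - <<'E'
from h import *
import pickle
t=pickle.load(open("top0.pkl","rb")); s=pickle.load(open("scene0.pkl","rb"))
f=lambda x,y:((x+.5)/6.5+220-.5,(y+.5)/6.5+135-.5)
g=lambda x,y:((x+.5)/6.5+205-.5,(y+.5)/6.5+165-.5)
P=lambda n,p,z:print(n,ray(t,f(*p),z)[:2].round(4))
for p in [(160,68),(68,290),(620,512),(705,285)]:P("plate",p,.02)
for p in [(563,290),(525,388)]:P("blank top near",p,.048)
P("knob top",(275,208),.143)
for p in [(207,130),(155,272)]: P("stop face",p,.048)
for p in [(295,100),(347,127),(257,355),(203,332)]:P("bridge",p,.086)
print("scene knob top",ray(s,g(285,180),.143))
for p in [(110,132),(262,96),(425,408),(236,458)]:print("scene screw",ray(s,g(*p),.02))
for p in [(176,91),(665,293),(596,472),(98,283)]:P("top screw",p,.02)
for p in [(165,150),(248,128)]:print("scene blank near",ray(s,g(*p),.048))
d=t["depth"];
for p in [(275,208),(430,290),(630,390),(170,190),(230,290)]:
    u,v=f(*p);print(d[int(v)-1:int(v)+2,int(u)-1:int(u)+2].mean(), end=' ')
    z=d[int(round(v)),int(round(u))]; T=t["camera_from_world"]
    n=cv2.undistortPoints(np.array([[(u,v)]]),t["intrinsics"],t["D"])[0,0]
    print((T[:3,:3].T@(np.array([n[0],n[1],1])*z-T[:3,3])).round(4))
E
```

```text
plate [0.658  0.0482]
plate [0.54   0.0924]
plate [ 0.4329 -0.196 ]
plate [ 0.5519 -0.2385]
blank top near [ 0.5443 -0.1616]
blank top near [ 0.4936 -0.1431]
knob top [ 0.5698 -0.012 ]
stop face [0.6216 0.0224]
stop face [0.5476 0.0469]
bridge [ 0.632  -0.0215]
bridge [ 0.6191 -0.0478]
bridge [ 0.5035 -0.0059]
bridge [0.5142 0.0212]
scene knob top [ 0.56844175 -0.01381973  0.143     ]
scene screw [ 0.54641861 -0.22038442  0.02      ]
scene screw [ 0.45374927 -0.18632193  0.02      ]
scene screw [0.54447161 0.07413211 0.02      ]
scene screw [0.64547594 0.03558678 0.02      ]
top screw [0.6461 0.0394]
top screw [ 0.5472 -0.2177]
top screw [ 0.4532 -0.1833]
top screw [0.5441 0.0769]
scene blank near [ 0.54668749 -0.15976687  0.048     ]
scene blank near [ 0.49693168 -0.14335849  0.048     ]
1.4413859 [ 0.5691 -0.012   0.1479]
1.5362027 [ 0.5425 -0.0938  0.0463]
1.5589814 [ 0.496  -0.2     0.0223]
1.533504 [0.589  0.0403 0.0552]
1.4953579 [0.5359 0.0084 0.0827]
```

>>> drive_tool(
  targets=[
    [-0.185,0.18,0,0,0,0,0],
    [-0.185,0.18,0,0,0,0,0],
    [-0.185,0.18,0,0,0,0,0],
    [-0.185,0.18,0,0,0,0,0],
    [-0.185,0.18,0,0,0,0,0],
    [-0.185,0.18,0,0,0,0,0],
    [-0.185,0.18,0,0,0,0,0],
    [-0.185,0.18,0,0,0,0,0],
  ],
  newtons=40,
)

```text
t: 0.77
tcp_pos: [0.3344, 0.2421, 0.2385]
eef_rot: [-180.0, 0.0, 67.6]
force: [0.4, -0.5, 0.1]
opening: 0.0367
```

>>> drive_tool(
  targets=[
    [-0.185,0.18,0,0,0,0,0],
    [-0.185,0.18,0,0,0,0,0],
    [-0.185,0.18,0,0,0,0,0],
    [-0.185,0.18,0,0,0,0,0],
    [-0.185,0.18,0,0,0,0,0],
    [-0.185,0.18,0,0,0,0,0],
    [-0.185,0.18,0,0,0,0,0],
    [-0.185,0.18,0,0,0,0,0],
  ],
)

```text
t: 1.43
tcp_pos: [0.4494, -0.0458, 0.2386]
eef_rot: [-180.0, -0.0, 67.5]
force: [0.2, 0.8, -0.1]
opening: 0.0003
```

>>> drive_tool(
  targets=[
    [-0.185,0.18,0,0,0,0,0],
    [-0.185,0.18,0,0,0,0,0],
    [-0.185,0.18,0,0,0,0,0],
    [-0.185,0.18,0,0,0,0,0],
    [0,0,0,0,0,0,0],
  ],
)

```text
t: 1.85
tcp_pos: [0.5079, -0.1936, 0.238]
eef_rot: [179.9, 0.1, 67.3]
force: [-0.3, 0.2, 0.3]
opening: 0.0005
```

>>> drive_tool(
  targets=[
    [0,0,0,0,0,0.039,0],
    [0,0,0,0,0,0.039,0],
    [0,0,0,0,0,0.039,0],
    [0,0,0,0,0,0.039,0],
    [0,0,0,0,0,0.039,0],
    [0,0,0,0,0,0.039,0],
    [0,0,0,0,0,0.039,0],
    [0,0,0,0,0,0.039,0],
  ],
)

```text
t: 2.52
tcp_pos: [0.5063, -0.1871, 0.2383]
eef_rot: [-180.0, 0.0, 11.1]
force: [0.4, 0.6, 0.2]
opening: 0.0002
```

>>> drive_tool(
  targets=[
    [0,0,0,0,0,0.039,0],
    [0,0,0,0,0,0.039,0],
    [0,0,0,0,0,0.039,0],
    [0,0,0,0,0,0.039,0],
    [0,0,0,0,0,0.0206,0],
    [0,0,0,0,0,0,0],
    [0,0,0,0,0,0,0],
  ],
)

```text
t: 3.1
tcp_pos: [0.5065, -0.1872, 0.2384]
eef_rot: [-180.0, 0.0, -20.3]
force: [0.1, 0.4, 0.1]
opening: 0.0003
```

>>> drive_tool(
  targets=[
    [0,0,0.25,0,0,0,0],
    [0,0,0.25,0,0,0,0],
    [0,0,0.25,0,0,0,0],
    [0,0,0.25,0,0,0,0],
    [0,0,0.2,0,0,0,0],
    [0,0,0.17,0,0,0,0],
    [0,0,0,0,0,0,0],
  ],
)

```text
t: 3.68
tcp_pos: [0.5027, -0.1852, 0.0279]
eef_rot: [-179.9, 0.6, -20.3]
force: [-0.3, 0.1, -0.1]
opening: 0.0002
```

```bash
python3 - <<'E'
from station import arm, vision
import cv2
c=vision.read_camera("top")["frame"];d=vision.read_camera("scene")["frame"]
a=cv2.resize(c[135:235,220:340],None,fx=4,fy=4,interpolation=2);b=cv2.resize(d[155:255,205:285],None,fx=4,fy=4,interpolation=2)
cv2.imwrite("pics/b.png",cv2.hconcat([a,b]))
s=arm.sense();print(s["tcp_pos"],s["force"],s["torque"],s["q"])
E
```

```text
[ 0.50615638 -0.18724027  0.03283125] [0.63166413 0.61179059 0.85874967] [-0.05189576  0.0870384   0.00150631] [-3.29098126e+01  2.21137599e+01  1.04432815e+02  2.45983229e-03
  5.35855582e+01 -1.25930887e+01]
```

View pics/b.png

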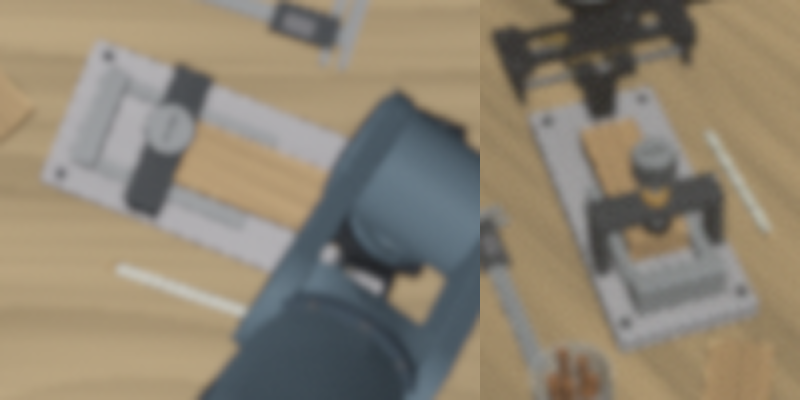

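The fingers are down in front of the blank's free end (right panel, about (600,95)), centred and clear of the plate. I'll push along -tool y.

>>> drive_tool(
  targets=[
    [0,-0.04,0,0,0,0,0],
    [0,-0.04,0,0,0,0,0],
    [0,-0.04,0,0,0,0,0],
    [0,-0.04,0,0,0,0,0],
    [0,-0.04,0,0,0,0,0],
    [0,-0.04,0,0,0,0,0],
    [0,-0.04,0,0,0,0,0],
    [0,0,0,0,0,0,0],
  ],
)

```text
t: 4.45
tcp_pos: [0.5217, -0.147, 0.0333]
eef_rot: [-180.0, -0.0, -20.3]
force: [0.8, 0.1, -0.7]
opening: 0.0002
```

>>> drive_tool(
  targets=[
    [0,-0.02,0,0,0,0,0],
    [0,-0.02,0,0,0,0,0],
    [0,-0.02,0,0,0,0,0],
    [0,-0.01,0,0,0,0,0],
  ],
)

```text
t: 4.78
tcp_pos: [0.5251, -0.1383, 0.0332]
eef_rot: [180.0, 0.0, -20.4]
force: [-1.6, -1.3, 0.3]
opening: 0.0005
```

>>> drive_tool(
  targets=[
    [0,-0.015,0,0,0,0,0],
    [0,-0.015,0,0,0,0,0],
    [0,-0.015,0,0,0,0,0],
    [0,0,0,0,0,0,0],
  ],
)

```text
t: 5.12
tcp_pos: [0.5274, -0.1317, 0.0331]
eef_rot: [-180.0, 0.0, -20.4]
force: [0.5, -0.1, -0.1]
opening: 0.0003
```

>>> drive_tool(
  targets=[
    [0,-0.01,0,0,0,0,0],
    [0,-0.01,0,0,0,0,0],
    [0,0,0,0,0,0,0],
  ],
)

```text
t: 5.37
tcp_pos: [0.5284, -0.129, 0.0331]
eef_rot: [-180.0, 0.0, -20.4]
force: [0.9, -0.3, -0.7]
opening: 0.0004
```

>>> drive_tool(
  targets=[
    [0,-0.01,0,0,0,0,0],
    [0,-0.01,0,0,0,0,0],
    [0,0,0,0,0,0,0],
  ],
)

```text
t: 5.62
tcp_pos: [0.5295, -0.1275, 0.0333]
eef_rot: [179.9, -0.0, -20.4]
force: [-1.9, -5.6, -1.4]
opening: 0.0006
```

>>> drive_tool(
  targets=[
    [0,-0.008,0,0,0,0,0],
    [0,-0.008,0,0,0,0,0],
    [0,0,0,0,0,0,0],
  ],
)

```text
t: 5.87
tcp_pos: [0.5297, -0.1274, 0.0334]
eef_rot: [179.7, -0.0, -20.4]
force: [-5.6, -15.3, -0.8]
opening: 0.0007
```

The motion stopped at the expected place with a 16 N reaction, so the blank is against the stop. I'll hold briefly, back off and check.

>>> drive_tool(
  targets=[
    [0,0,0,0,0,0,0],
    [0,0,0,0,0,0,0],
    [0,0,0,0,0,0,0],
  ],
)

```text
t: 6.12
tcp_pos: [0.5297, -0.1274, 0.0333]
eef_rot: [179.7, -0.0, -20.4]
force: [-5.1, -14.6, -1.1]
opening: 0.0006
```

>>> drive_tool(
  targets=[
    [0,0.02,0,0,0,0,0],
    [0,0.05,0,0,0,0,0],
    [0,0.1,0,0,0,0,0],
    [0,0.1,0,0,0,0,0],
    [0,0.05,-0.15,0,0,0,0],
    [0,0,-0.25,0,0,0,0],
    [0,0,-0.25,0,0,0,0],
    [0,0,-0.25,0,0,0,0],
  ],
)

```text
t: 6.78
tcp_pos: [0.5129, -0.1691, 0.1693]
eef_rot: [-180.0, 0.1, -20.4]
force: [0.4, -0.9, -1.3]
opening: 0.0006
```

```bash
python3 - <<'E'
from station import arm, vision
import cv2,pickle
t=vision.read_camera("top");c=t["frame"];s=vision.read_camera("scene");d=s["frame"]
pickle.dump((t,s),open("1.pkl","wb"))
a=cv2.resize(c[135:235,220:340],None,fx=4,fy=4,interpolation=2);b=cv2.resize(d[155:255,205:285],None,fx=4,fy=4,interpolation=2)
cv2.imwrite("pics/c.png",cv2.hconcat([a,b]))
s=arm.sense();print(s["tcp_pos"],s["force"],s["torque"],s["q"])
E
```

```text
[ 0.51732121 -0.17133377  0.17524215] [1.48658492 0.15522779 0.19290391] [-0.08644004  0.05459128  0.01300344] [-3.08294403e+01  9.87967197e+00  1.00385014e+02  3.84497595e-02
  6.90360197e+01 -1.04565198e+01]
```

View pics/c.png

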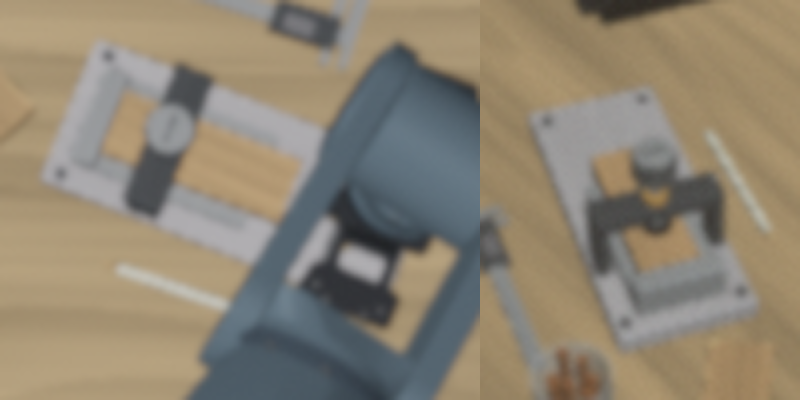

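The far end now meets the stop in both views (left panel (115,95), right panel (655,255)). Next is the knob.

>>> drive_tool(
  targets=[
    [-0.022,-0.1,-0.167,0,0,0,1],
    [-0.022,-0.25,0,0,0,0,1],
    [0,-0.25,0,0,0,0,1],
    [0,-0.25,0,0,0,0,1],
    [0,-0.25,0,0,0,0,1],
    [0,-0.006,0,0,0,0,1],
    [0,0,0,0,0,-0.0378,1],
    [0,0,0,0,0,-0.0378,1],
  ],
)

```text
t: 7.55
tcp_pos: [0.5648, -0.0106, 0.1924]
eef_rot: [-180.0, 0.1, -6.4]
force: [-1.0, -0.3, 0.3]
opening: 0.0519
```

>>> drive_tool(
  targets=[
    [0,0,0,0,0,-0.0378,1],
    [0,0,0,0,0,0,1],
    [0,0,0,0,0,0,1],
    [0,0,0,0,0,0,1],
    [0,0,0,0,0,0,1],
  ],
)

```text
t: 7.97
tcp_pos: [0.5651, -0.0118, 0.193]
eef_rot: [-180.0, 0.0, -0.1]
force: [-0.0, 0.9, -0.2]
opening: 0.085
```

```bash
python3 - <<'E'
from station import arm, vision
import cv2,pickle
d=vision.read_camera("scene")["frame"]
cv2.imwrite("pics/d.png",cv2.resize(d[110:250,180:330],None,fx=4,fy=4,interpolation=2))
s=arm.sense();print(s["tcp_pos"],s["eef_rot"],s["force"],s["torque"],s["q"],s["opening"])
E
```

```text
[ 0.5651152  -0.01170937  0.1931459 ] [-1.79995197e+02  8.24067941e-03 -1.05912919e-01] [ 0.37267925  0.19439912 -0.07225227] [-0.0547877   0.04323518 -0.00461696] [-1.32176928e+01  1.16830202e+01  9.60199788e+01  2.94831827e-03
  7.23061166e+01 -1.31126759e+01] 0.08744780865111053
```

View pics/d.png

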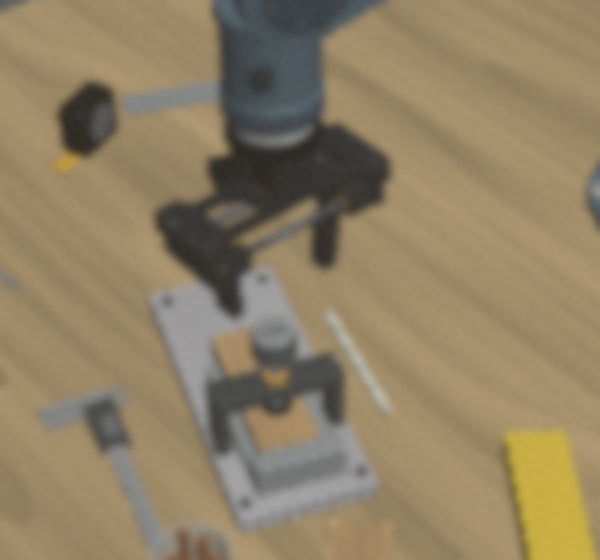

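The open gripper is above the knob (crop (273,335)), with the fingers on either side. I'll make a small correction, descend and grip.

>>> drive_tool(
  targets=[
    [0.026,0.012,0,0,0,0,1],
    [0,0,0.2,0,0,0,1],
    [0,0,0.2,0,0,0,1],
    [0,0,0.1,0,0,0,1],
    [0,0,0.067,0,0,0,1],
    [0,0,0,0,0,0,1],
  ],
)

```text
t: 8.52
tcp_pos: [0.5677, -0.0131, 0.1058]
eef_rot: [-179.9, 0.2, -0.0]
force: [-0.1, 0.3, -0.6]
opening: 0.0884
```

>>> drive_tool(
  targets=[
    [0,0,0,0,0,0,0.35],
    [0,0,0,0,0,0,0.35],
    [0,0,0,0,0,0,0.35],
    [0,0,0,0,0,0,0.35],
    [0,0,0,0,0,0,0.35],
    [0,0,0,0,0,0,0.35],
    [0,0,0,0,0,0,0.35],
    [0,0,0,0,0,0,0.35],
  ],
  newtons=30,
)

```text
t: 9.18
tcp_pos: [0.5696, -0.0133, 0.1085]
eef_rot: [180.0, -0.1, 0.0]
force: [1.4, 0.5, -0.6]
opening: 0.0389
```

```bash
cat > st.py <<'E'
from station import arm
s=arm.sense()
for k in("t","tcp_pos","eef_rot","force","torque","opening"):print(k,s[k] if isinstance(s[k],float) else s[k].round(4))
print("tau",s["tau"].round(3),"q6",s["q"][5].round(2))
E
python3 st.py
```

```text
t 9.1833
tcp_pos [ 0.5696 -0.0133  0.1085]
eef_rot [ 1.799948e+02 -7.750000e-02  1.130000e-02]
force [ 1.3564  0.5118 -0.5876]
torque [0.0003 0.0299 0.0533]
opening 0.038901630475221174
tau [-3.0500e-01 -4.6603e+01 -2.9713e+01 -1.2300e-01  3.3800e-01  1.6000e-02] q6 -13.29
```

>>> drive_tool(
  targets=[
    [0,0,0,0,0,0,0.2],
    [0,0,0.0015,0,0,0.0278,0.2],
    [0,0,0.0015,0,0,0.0278,0.2],
    [0,0,0.0015,0,0,0.0278,0.2],
    [0,0,0.0015,0,0,0.0278,0.2],
  ],
  newtons=45,
)

```text
t: 9.6
tcp_pos: [0.5698, -0.0134, 0.1076]
eef_rot: [-180.0, -0.1, -20.2]
force: [3.3, 0.7, -0.4]
opening: 0.039
```

```bash
python3 st.py
```

```text
t 9.6
tcp_pos [ 0.5698 -0.0134  0.1076]
eef_rot [-1.799883e+02 -8.930000e-02 -2.021650e+01]
force [ 3.3286  0.6949 -0.3553]
torque [ 0.0227 -0.3291  0.2756]
opening 0.03899112700893663
tau [-3.6500e-01 -4.5494e+01 -2.8267e+01 -1.5000e-02  7.6000e-01 -1.1320e+00] q6 6.94
```

>>> drive_tool(
  targets=[
    [0,0,0.0015,0,0,0.0278,0.2],
    [0,0,0.0015,0,0,0.0278,0.2],
    [0,0,0.0015,0,0,0.0278,0.2],
  ],
)

```text
t: 9.85
tcp_pos: [0.5699, -0.0134, 0.1069]
eef_rot: [-180.0, -0.1, -35.2]
force: [2.8, 0.2, -0.5]
opening: 0.0385
```

```bash
python3 st.py
```

```text
t 9.85
tcp_pos [ 0.5699 -0.0134  0.1069]
eef_rot [-1.79960e+02 -9.40000e-02 -3.52323e+01]
force [ 2.7848  0.1675 -0.5106]
torque [-0.094  -0.3243  0.2507]
opening 0.03846463233851619
tau [-1.9900e-01 -4.5608e+01 -2.8104e+01  2.3000e-02  8.6600e-01 -1.1310e+00] q6 21.96
```

>>> drive_tool(
  targets=[
    [0,0,0,0,0,0,0.2],
    [0,0,0,0,0,0,0.2],
  ],
)

```text
t: 10.02
tcp_pos: [0.5699, -0.0134, 0.1069]
eef_rot: [-180.0, -0.1, -34.9]
force: [4.9, 0.6, -0.2]
opening: 0.0387
```

```bash
python3 st.py
```

```text
t 10.0167
tcp_pos [ 0.5699 -0.0134  0.1069]
eef_rot [-1.799503e+02 -8.560000e-02 -3.489980e+01]
force [ 4.8973  0.5943 -0.1938]
torque [-0.0332 -0.537  -0.2709]
opening 0.03867654915601829
tau [ 3.2600e-01 -4.5489e+01 -2.7519e+01 -2.8100e-01  1.2090e+00  2.7000e-02] q6 21.61
```

Free-running torque reads about 0.25 N m while turning, as described. I'll continue in 12° steps, reading the torque while the screw is moving.

>>> drive_tool(
  targets=[
    [0,0,0.0012,0,0,0.0222,0.2],
    [0,0,0.0012,0,0,0.0222,0.2],
    [0,0,0.0012,0,0,0.0222,0.2],
  ],
)

```text
t: 10.27
tcp_pos: [0.5699, -0.0135, 0.1064]
eef_rot: [-179.9, -0.1, -47.0]
force: [4.7, -0.9, -0.9]
opening: 0.0387
```

```bash
python3 st.py
```

```text
t 10.2667
tcp_pos [ 0.5699 -0.0135  0.1064]
eef_rot [-1.799413e+02 -9.690000e-02 -4.700010e+01]
force [ 4.6728 -0.8709 -0.9393]
torque [-0.1228 -0.563   0.3175]
opening 0.03872399940008998
tau [-3.4000e-02 -4.5585e+01 -2.7308e+01  2.0000e-03  1.3410e+00 -8.6100e-01] q6 33.72
```

>>> drive_tool(
  targets=[
    [0,0,0.0012,0,0,0.0222,0.2],
    [0,0,0.0012,0,0,0.0222,0.2],
    [0,0,0.0012,0,0,0.0222,0.2],
  ],
)

```text
t: 10.52
tcp_pos: [0.57, -0.0136, 0.1059]
eef_rot: [-179.9, -0.1, -59.0]
force: [5.1, -0.4, -1.3]
opening: 0.0383
```

```bash
python3 st.py
```

```text
t 10.5167
tcp_pos [ 0.57   -0.0136  0.1059]
eef_rot [-1.79918e+02 -9.50000e-02 -5.89908e+01]
force [ 5.0564 -0.4218 -1.2744]
torque [-0.0824 -0.5841  0.1972]
opening 0.038261087901554205
tau [  0.168 -45.626 -27.219   0.077   1.394  -0.851] q6 45.72
```

tau6 at constant speed (-0.85 to -0.86) is a much cleaner indicator than the wrist torque, so I'll keep the same rate.

>>> drive_tool(
  targets=[
    [0,0,0.0012,0,0,0.0222,0.2],
    [0,0,0.0012,0,0,0.0222,0.2],
    [0,0,0.0012,0,0,0.0222,0.2],
  ],
)

```text
t: 10.77
tcp_pos: [0.57, -0.0137, 0.1054]
eef_rot: [-179.9, -0.1, -71.0]
force: [5.7, -1.8, -1.0]
opening: 0.0387
```

```bash
python3 st.py|egrep "^tor|tau|force"
```

```text
force [ 5.6749 -1.7854 -0.9955]
torque [-0.1903 -0.5364  0.1995]
tau [  0.369 -45.643 -27.151   0.17    1.429  -0.851] q6 57.7
```

>>> drive_tool(
  targets=[
    [0,0,0.0012,0,0,0.0222,0.2],
    [0,0,0.0012,0,0,0.0222,0.2],
    [0,0,0.0012,0,0,0.0222,0.2],
  ],
)

```text
t: 11.02
tcp_pos: [0.5701, -0.0138, 0.1049]
eef_rot: [-179.9, -0.1, -83.0]
force: [5.0, -1.3, -0.5]
opening: 0.0391
```

```bash
python3 st.py|egrep "^tor|tau|force"
```

```text
force [ 4.9836 -1.3227 -0.5416]
torque [-0.2484 -0.59    0.2349]
tau [  0.591 -45.641 -27.101   0.272   1.437  -0.851] q6 69.69
```

>>> drive_tool(
  targets=[
    [0,0,0.0012,0,0,0.0222,0.2],
    [0,0,0.0012,0,0,0.0222,0.2],
    [0,0,0.0012,0,0,0.0222,0.2],
  ],
)

```text
t: 11.27
tcp_pos: [0.5701, -0.0139, 0.1044]
eef_rot: [-179.9, -0.1, -95.0]
force: [4.7, -1.8, -1.6]
opening: 0.0385
```

```bash
python3 st.py|egrep "^tor|tau|force"
```

```text
force [ 4.7166 -1.7793 -1.6056]
torque [-0.3485 -0.5294  0.2251]
tau [  0.815 -45.616 -27.069   0.381   1.42   -0.852] q6 81.68
```

>>> drive_tool(
  targets=[
    [0,0,0.0012,0,0,0.0222,0.2],
    [0,0,0.0012,0,0,0.0222,0.2],
  ],
)

```text
t: 11.43
tcp_pos: [0.57, -0.014, 0.104]
eef_rot: [-179.9, -0.0, -103.0]
force: [4.0, -2.2, -1.3]
opening: 0.0384
```

```bash
python3 st.py|egrep "^tor|tau|force"
```

```text
force [ 4.0224 -2.2355 -1.2611]
torque [-0.3576 -0.5354  0.2862]
tau [  0.963 -45.586 -27.058   0.455   1.393  -0.852] q6 89.67
```

>>> drive_tool(
  targets=[
    [0,0,0.0012,0,0,0.0222,0.2],
    [0,0,0.0012,0,0,0.0222,0.2],
  ],
)

```text
t: 11.6
tcp_pos: [0.57, -0.014, 0.1037]
eef_rot: [-179.9, -0.0, -110.9]
force: [3.2, -2.9, -0.1]
opening: 0.0388
```

```bash
python3 st.py|egrep "^tor|tau|force"
```

```text
force [ 3.2004 -2.943  -0.1088]
torque [-0.417  -0.4538  0.2982]
tau [  1.078 -45.228 -26.95    0.537   1.271  -0.842] q6 97.66
```

>>> drive_tool(
  targets=[
    [0,0,0.0012,0,0,0.0222,0.2],
    [0,0,0.0012,0,0,0.0222,0.2],
  ],
)

```text
t: 11.77
tcp_pos: [0.57, -0.0141, 0.1035]
eef_rot: [-179.9, -0.0, -118.9]
force: [3.4, -2.1, 0.4]
opening: 0.039
```

```bash
python3 st.py|egrep "^tor|tau|force"
```

```text
force [ 3.4262 -2.0511  0.3823]
torque [-0.3934 -0.3498  0.3065]
tau [  1.164 -44.665 -26.824   0.63    1.069  -0.812] q6 105.65
```

The wrist torque is slightly up (about 0.30) and a small upward force has appeared, which may be first contact, but tau6 disagrees. I'll take single small steps.

>>> drive_tool(
  targets=[
    [0,0,0.0012,0,0,0.0222,0.2],
  ],
)

```text
t: 11.85
tcp_pos: [0.57, -0.0142, 0.1034]
eef_rot: [-179.9, -0.0, -122.9]
force: [3.0, -3.2, 1.9]
opening: 0.0388
```

```bash
python3 st.py|egrep "^tor|tau|force|tcp"; python3 - <<'E'
from station import vision
import cv2
d=vision.read_camera("scene")["frame"]
cv2.imwrite("pics/e.png",cv2.resize(d[165:245,215:295],None,fx=7,fy=7,interpolation=2))
E
```

```text
tcp_pos [ 0.57   -0.0142  0.1034]
force [ 3.0262 -3.2177  1.8627]
torque [-0.3838 -0.2893  0.3448]
tau [  1.193 -44.346 -26.758   0.681   0.951  -0.794] q6 109.65
```

View pics/e.png

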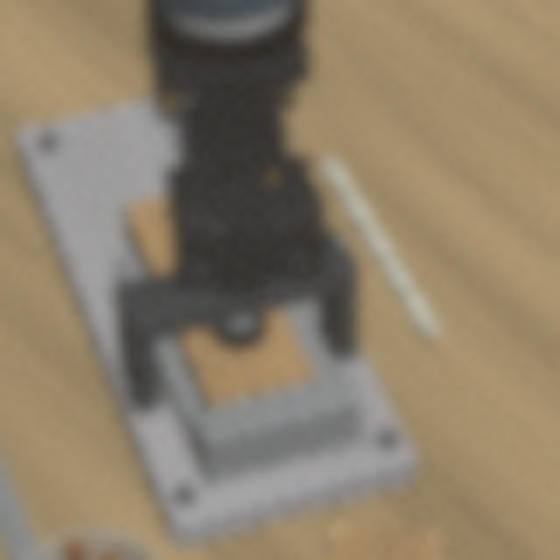

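In the crop the foot sits low at (240,322), touching the blank, whose end is still at the stop. Torque while moving has risen 0.25→0.30→0.31→0.345, and the load trend in tau2 and Fz puts contact at about 106°. That makes the clamp force now roughly 35–50 N. One more small step will confirm it.

>>> drive_tool(
  targets=[
    [0,0,0.001,0,0,0.02,0.2],
  ],
)

```text
t: 11.98
tcp_pos: [0.57, -0.0141, 0.1033]
eef_rot: [-179.9, -0.0, -126.3]
force: [2.9, -3.6, 2.3]
opening: 0.0387
```

```bash
python3 st.py|egrep "^tor|tau|force|tcp|eef"
```

```text
tcp_pos [ 0.57   -0.0141  0.1033]
eef_rot [-1.798532e+02 -9.300000e-03 -1.263085e+02]
force [ 2.8684 -3.6352  2.2679]
torque [-0.4846 -0.2076  0.3099]
tau [  1.496 -43.956 -26.437   0.838   0.966  -1.081] q6 113.03
```

>>> drive_tool(
  targets=[
    [0,0,0.0005,0,0,0.0111,0.2],
    [0,0,0,0,0,0.0055,0.2],
  ],
)

```text
t: 12.15
tcp_pos: [0.57, -0.0142, 0.1032]
eef_rot: [-179.9, -0.0, -129.4]
force: [3.3, -4.7, 1.9]
opening: 0.0385
```

```bash
python3 st.py|egrep "^tor|tau|force|tcp|eef"
```

```text
tcp_pos [ 0.57   -0.0142  0.1032]
eef_rot [-1.798558e+02 -3.700000e-03 -1.293833e+02]
force [ 3.2801 -4.6524  1.936 ]
torque [-0.6679 -0.3533  0.3168]
tau [  1.955 -43.862 -26.09    1.038   1.144   0.387] q6 116.11
```

Turning torque is clearly up, and every reading puts the clamp force between about 28 and 75 N. I'll release, rise straight up and check the knob mark from above.

>>> drive_tool(
  targets=[
    [0,0,0,0,0,0,1],
    [0,0,0,0,0,0,1],
    [0,0,0,0,0,0,1],
    [0,0,0,0,0,0,1],
    [0,0,0,0,0,0,1],
    [0,0,0,0,0,0,1],
    [0,0,-0.1,0,0,0,1],
    [0,0,-0.2,0,0,0,1],
  ],
)

```text
t: 12.82
tcp_pos: [0.566, -0.0125, 0.144]
eef_rot: [179.6, -0.2, -129.5]
force: [-0.5, 0.6, -0.3]
opening: 0.0874
```

>>> drive_tool(
  targets=[
    [0,0,-0.25,0,0,0,1],
    [0,0,-0.25,0,0,0,1],
    [0,0,-0.2,0,0,0,1],
    [0,0,0,0,0,0,1],
  ],
)

```text
t: 13.15
tcp_pos: [0.5725, -0.0139, 0.2602]
eef_rot: [-179.4, 0.3, -129.5]
force: [0.4, 0.2, 0.4]
opening: 0.0883
```

```bash
python3 st.py|egrep "tcp|eef|open|force"; python3 -c "
import math
y=math.radians(-129.4)
w=(-.15,-.2)
x=(math.cos(y),math.sin(y));v=(math.cos(y-math.pi/2),math.sin(y-math.pi/2))
print([(w[0]*a[0]+w[1]*a[1])/.15 for a in(x,v)])"
```

```text
tcp_pos [ 0.5725 -0.0139  0.2602]
eef_rot [-179.3837    0.3091 -129.4788]
force [0.4156 0.1545 0.447 ]
opening 0.08831945774956114
[1.665041944532069, -0.07357377743900616]
```

>>> drive_tool(
  targets=[
    [0.238,-0.01,0,0,0,0,1],
    [0.238,-0.01,0,0,0,0,1],
    [0.238,-0.01,0,0,0,0,1],
    [0.238,-0.01,0,0,0,0,1],
    [0.238,-0.01,0,0,0,0,1],
    [0.238,-0.01,0,0,0,0,1],
    [0.238,-0.01,0,0,0,0,1],
    [0,0,0,0,0,0,1],
  ],
)

```text
t: 13.82
tcp_pos: [0.4152, -0.2167, 0.252]
eef_rot: [180.0, -0.1, -129.8]
force: [-0.5, -0.0, 0.1]
opening: 0.088
```

```bash
python3 - <<'E'
from station import arm, vision
import cv2,pickle
t=vision.read_camera("top");s=vision.read_camera("scene")
pickle.dump((t,s),open("2.pkl","wb"))
t1,s1=pickle.load(open("1.pkl","rb"))
r=lambda i:cv2.resize(i,(390,288),interpolation=2)
A=cv2.hconcat([r(t1["frame"][145:205,225:305]),r(t["frame"][145:205,225:305])])
B=cv2.hconcat([r(s1["frame"][180:240,220:300]),r(s["frame"][180:240,220:300])])
cv2.imwrite("pics/f.png",cv2.vconcat([A,B]))
E
```

```text
(no output)
```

View pics/f.png

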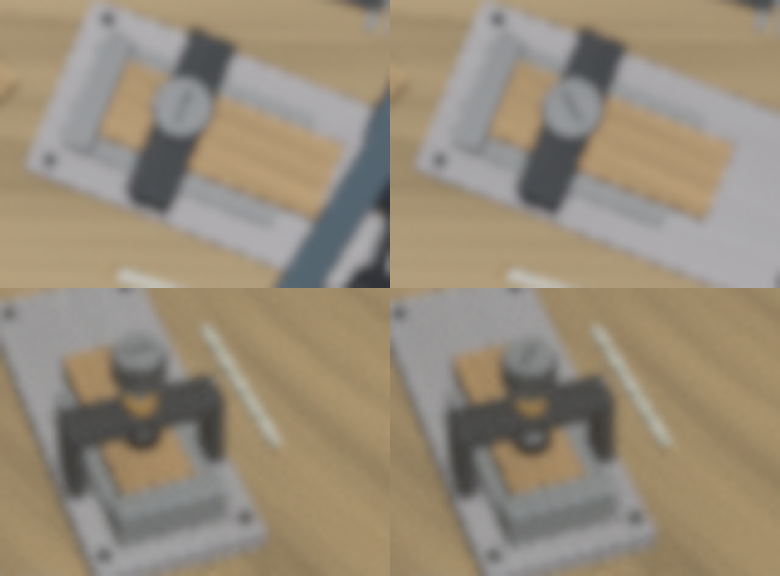

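The knob's mark went from "/" (about 75°) to "\" (about 125°). That fits a 129° clockwise turn with no slip. The blank is still against the stop, the foot is down on it, and the bystanders in view haven't moved.

```bash
python3 - <<'E'
from station import arm, ticket
s=arm.sense();print(s["t"],s["force"])
print(ticket.close_job())
E
```

```text
13.9167 [ 0.10039752  0.56576177 -0.54787916]
the job is handed in; nothing more can be done
None
```

I slid the oak blank home, clamped it with the thumbscrew and handed the job in at about 14 s. No verdict was reported.

- **Blank:** I pushed it with closed fingers until it stopped at the expected place with a 16 N reaction. The final pictures still show its end against the stop.
- **Thumbscrew:** I turned it about 129° clockwise. The mark on the knob agrees with that, so the grip did not slip.
- **Clamping force:** I estimate 30–65 N, which is inside the 20–100 N range, but I could not measure it directly. Turning torque rose from 0.25 to about 0.32 N m, which gives roughly 30–40 N. The angle turned after the load began to rise, at about 106°, gives roughly 60 N.
- **Check that disagreed:** the last joint's torque did not rise steadily with the wrist torque, so I did not rely on it.
- **Bystanders:** those visible in the last crops lay where they were. I did not check the rest after the move, but the arm stayed well away from them. The gripper finished open and clear.

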